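Turn the banding wheel to the slip bowl

ROBOT

A 6-joint arm with a two-finger parallel gripper is mounted at the origin on a cart in front of the work surface, level with it; the furniture and walls round the work are solid. World frame = base frame: x ahead of the robot, y to its left, z up, the work surface at z = 0. Lengths are in m, angles in degrees, forces in N, time in s.
With the tool pointing down it reaches from about 0.4 to 0.825 m from the base axis. Payload 7 kg.
Tool frame: the origin (TCP) lies midway between the tips of the shut fingers; the grasp point (between the pads) lies 19 mm behind it (ctrl.hold_point_z is the distance from the TCP to the grasp point, in m); z points along the fingers, y is the line along which they close (so a half turn about z gives the same grasp; the last joint's range is limited). The gripper opens to 88 mm and grips with 3 to 60 N. Pads are 19 mm wide; open, the fingers measure 130 mm over their backs; the gripper's body (78 mm by 193 mm) begins 47 mm behind the grasp point.
Start: joints at [-49.269, 20.546, 0.682, 0, -70.136, -16.507], TCP at [0.277, -0.616, 0.201] pointing down, gripper open.
Joint ranges: [-176.03, 176.03], [-82.01, 121.73], [-58.28, 71.71], [-173.87, 95.51], [-174.79, -0.11], [-173.66, 173.66]. Speed limits (degrees/s): [136.94, 136.94, 172.46, 180, 180, 180].

INTERFACE

Orientations are given as [roll, pitch, yaw] about the fixed x, y, z axes, in that order (R = Rz(yaw) Ry(pitch) Rx(roll)).
In Python, from plant import ctrl gives the robot as it stands.
- The arm moves only by the tool apply_moves, never from a script. Its argument "deltas" is a list of rows, each an object with "fingers": the finger opening in mm, from 0 to 87.6; "delta_pos": the shift along the tool's x, y, z in mm, a list of three; "angular": the turn, a rotation vector about the tool's x, y, z in degrees, a list of three. A call has 1 to 10 rows; each row is the pose to reach, as a shift and turn from the pose commanded when the call began, along the tool's axes at that moment; what a row does not reach only later rows make up. A row lasts 1/10 s, in which the tool goes at most 50 mm and 8.59 degrees, less where a joint would pass 70% of its speed; a pose out of reach is approached as far as the arm can. A call with a gripper value outside its range is refused whole. The fingers move at their own pace and stop on an object; the grip force is fixed at half the most. Time passes only in rows, so rows that repeat a pose let the fingers close. It gives the time, the measured TCP pose, the force, the opening and the grip force at its end, in the units of the state.
- ctrl.get_obs(): the state, without advancing time (a new reading comes with each control period).
- ctrl.snapshot(name): name is "scene" or "top" or "wrist"; returns the picture (400x640x3 uint8, red, green, blue); there is no depth.
- ctrl.camera_params(name): a dict with "fx", "fy", "cx", "cy" (pixels), "cam_to_world" (4x4, takes a point from camera to world coordinates); the wrist camera has in their place "mount" (4x4, takes a point from camera to tool coordinates, whose origin is the TCP and whose axes are the flange's). Camera axes: x right, y up, looking along -z (the intrinsics and any distortion apply to the point x, -y, -z); pixel columns grow to the right and rows downward; lengths in m; the calibration is good to about 2 mm. A picture is of the moment at which its call begins: read the wrist's pose just before it. camera_params takes no time and is no camera call.
- ctrl.close_job(): hands the job in; it is judged then, once.
The state is a dict: "clock": time; "joint_pos": joint angles; "qvel": joint speeds; "tau": joint torques, N m; "tool_pos": TCP position; "orientation": TCP orientation; "force": force on the tool from outside, world axes, zero at the start; "moment": the same for the moment, N m; "opening": finger opening in m; "gripper_force": force on a finger pad.
Only numpy, scipy, OpenCV 4.12 (cv2) and the standard library are available. Lean on these libraries where they do the work, as an engineer would, in place of code of your own. Each camera call takes 0.05 s, during which the arm holds its last target. There are 200 camera calls.

TASK

The dish on the banding wheel is about to be brushed with slip: turn the wheel by pushing its upright tabs sideways with a fingertip until the red arm points straight at the middle of the cream slip bowl. Push gently, do not pinch the tabs, do not touch or lift the dish (it rides round on the wheel and stays in the middle), and leave the bowls and everything else where they stand.

Things in the scene. Friction and masses are not known exactly. Their poses are not given: they have to be found in the camera images.
- turntable: banding wheel: fixed dark foot 136 mm across; on it a turning aluminium head 156 mm across, top 70 mm above the table, with four arms 90 degrees apart, one red, three grey. Each arm: flat bar 18 mm wide, z 59 to 69 mm, out to 130 mm from the axis, with an upright tab at its end, 100 to 130 mm from the axis, 12 mm thick, top at 101 mm. Origin: on the axis at table height
- wheel_centre (a point): point on the wheel's axis at the top of the head, 70 mm above the table; it turns with the head and its x axis points along the red arm
- red_tab (a point): centre of the red tab, 115 mm from the axis, 80 mm above the table; it turns with the head; x axis radially outward, y axis the way the tab moves when the wheel turns anticlockwise seen from above. The grey tabs stand 90, 180 and 270 degrees on.
- wheel (a joint): angle of the wheel head relative to the foot, rad, growing anticlockwise seen from above; turns freely both ways with light friction (1 to 2 N at a tab) and stays where it is left
- dish: small square terracotta-coloured clay dish, 90 x 90 x 31 mm, loose in the middle of the wheel head; origin at the centre of its underside, 71 mm above the table at the start, so its top is at about 102 mm. Not to be touched.
- slip_bowl: cream-coloured round bowl, 115 mm across, 53 mm high, loose on the table 0.2 to 0.4 m from the wheel's axis; origin at the centre of its underside. The target of the red arm; not to be moved.
- bowl_green: olive green round bowl, 149 mm across, 64 mm high; origin under its centre; bystander
- ware_stack: stack of three pinkish and terracotta bowls, 108 mm across, 74 mm high; origin under its centre; bystander
- rolling_pin: short wooden rolling pin, 98 mm long, 28 mm thick, lying on the table; origin under its centre; bystander

How it is judged (in metres and radians):
At the end, for the whole second after the job is handed in: The red arm's centre line, carried on outward, passes within 35 mm of the slip bowl's centre; the wheel is at rest; the dish sits level on the head within 20 mm of its middle (y of slip_bowl in the frame of wheel_centre between -0.035 and 0.035 m and x of slip_bowl in the frame of wheel_centre above 0.1 m and velocity of joint wheel between -0.05 and 0.05 rad/s and horizontal distance between dish and wheel_centre below 0.02 m and angle between dish's own z axis and vertical below 0.1 rad and height (world z) of dish below 0.08 m and linear speed of dish below 0.02 m/s); the robot touches nothing.
It fails at once if the dish is touched by the robot (contact force between any of the fingers, the arm and dish above 0.5 N).
It fails at once if the dish is lifted, tipped or slips off the middle of the wheel (height (world z) of dish above 0.083 m or angle between dish's own z axis and vertical above 0.3 rad or horizontal distance between dish and wheel_centre above 0.03 m).
It fails at once if the wheel is pinched or forced: more than 15 N of finger contact on it (contact force between the fingers and turntable above 15 N).
It fails at once if the wheel is spun (faster than 4 rad/s) (velocity of joint wheel above 4 rad/s or velocity of joint wheel below -4 rad/s).
It fails at once if a bowl or the rolling pin is moved by more than 20 mm (distance of any of slip_bowl, bowl_green, ware_stack, rolling_pin from where it was at the start of the episode above 0.02 m).
It also fails if it takes over 51 s, if anything falls off the work surface, if the arm or the gripper's body presses on something with over 40 N, if the wrist force passes 120 N, or if a joint passes its speed limit or range.

## Working session

There is one attempt and no reset: what is moved stays moved. The work goes in short steps, Python scripts to look and compute and a tool call to move; the robot and the scene stay as the last step left them, time stands still between calls to the robot, and variables do not carry over. Pictures are saved under pics/ and viewed, at most 10 in all, crops included, and the job is handed in when it is done.

Besides the shell and the picture viewer there is one more tool, called after ">>>" as a command line: name --argument value ..., lists and objects as JSON in quotes. apply_moves: Moves the arm, as the interface text tells. Its arguments: {"type":"object","properties":{"deltas":{"type":"array"}},"required":["deltas"]}

```bash
mkdir -p pics; ls
python3 - <<'E'
from plant import ctrl
import cv2,numpy as np
for n in ("top","scene"):
    im=ctrl.snapshot(n); cv2.imwrite(f"pics/{n}0.png",im[:,:,::-1])
    p=ctrl.camera_params(n); print(n,{k:(np.round(v,4).tolist()) if not isinstance(v,str) else v for k,v in p.items()})
print(ctrl.get_obs())
E
```

```text
pics
top {'fx': 429.6482, 'fy': 429.6482, 'cx': 321.0252, 'cy': 198.2988, 'cam_to_world': [[0.0146, 0.9988, -0.0476, 0.4911], [-0.9998, 0.0139, -0.0149, -0.0383], [-0.0142, 0.0478, 0.9988, 1.281], [0.0, 0.0, 0.0, 1.0]]}
scene {'fx': 453.5727, 'fy': 453.5727, 'cx': 318.1122, 'cy': 197.7965, 'cam_to_world': [[-0.4923, 0.3369, -0.8026, -0.4485], [-0.8701, -0.2149, 0.4435, 0.5192], [-0.023, 0.9167, 0.399, 0.583], [0.0, 0.0, 0.0, 1.0]]}
{'clock': 0.1, 'joint_pos': array([-4.92691768e+01,  2.05864957e+01,  6.37871588e-01, -1.74576943e-02,
       -7.01366069e+01, -1.65073748e+01]), 'qvel': array([ 0.1411184 , -0.10552264,  0.12853732, -0.01113352, -0.01518433,
       -0.01371738]), 'tau': array([-1.90005303e-03, -5.84163702e+01,  2.93752474e+01,  7.01560020e+00,
        1.01840735e-02, -4.66135725e-05]), 'tool_pos': array([ 0.27671922, -0.61513208,  0.19981798]), 'orientation': array([ 1.79913618e+02, -8.48382573e-03, -1.55782489e+02]), 'force': array([ 0.25331775, -0.53043503,  0.37794504]), 'moment': array([ 0.03277298, -0.01758023,  0.04304973]), 'gripper_force': 0.0, 'opening': 0.08759772385012501}
```

View pics/top0.png

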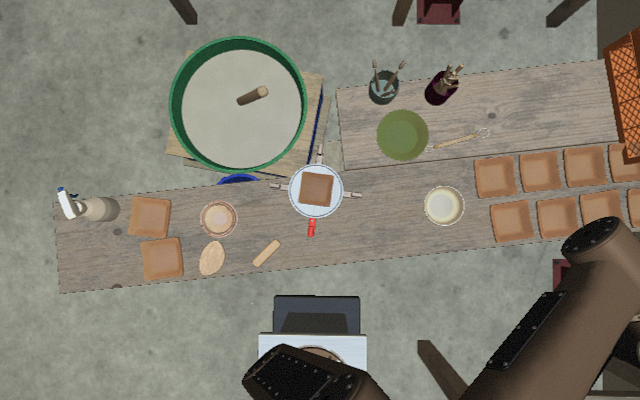

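View pics/scene0.png

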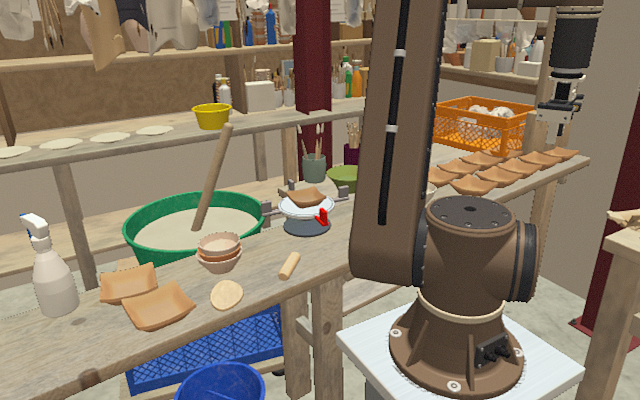

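The top view shows the wheel at about (316,191), the red tab at (311,228), the slip bowl at (444,206), the green bowl at (402,135), the ware stack at (218,218) and the pin at (266,253). The red arm has to turn roughly 90° anticlockwise.

```bash
cat > h.py <<'E'
import cv2,numpy as np
from plant import ctrl
def ray(n,u,v,z):
    p=ctrl.camera_params(n);T=np.array(p["cam_to_world"])
    d=T[:3,:3]@np.array([(u-p["cx"])/p["fx"],-(v-p["cy"])/p["fy"],-1]);o=T[:3,3]
    return (o+d*(z-o[2])/d[2])[:2]
def blob(m,box):
    x0,y0,x1,y1=box;k=np.zeros(m.shape,np.uint8);k[y0:y1,x0:x1]=m[y0:y1,x0:x1].astype(np.uint8)
    c=max(cv2.findContours(k,cv2.RETR_EXTERNAL,cv2.CHAIN_APPROX_NONE)[0],key=cv2.contourArea);return c
def measure(im):
    R,G,B=[im[:,:,i].astype(int) for i in range(3)]
    hsv=cv2.cvtColor(im,cv2.COLOR_RGB2HSV);H,S,V=[hsv[:,:,i].astype(int) for i in range(3)]
    r={}
    c=blob((V>190),(415,178,475,235));(u,v),rad=cv2.minEnclosingCircle(c);r['slip']=(u,v,rad,ray("top",u,v,.053))
    c=blob((R>170)&(G<90)&(B<90),(230,110,420,290));M=cv2.moments(c);u,v=M['m10']/M['m00'],M['m01']/M['m00'];r['red']=(u,v,len(c),ray("top",u,v,.085))
    c=blob((B>175)&(S<60),(265,140,370,240));c=cv2.convexHull(c);(u,v),rad=cv2.minEnclosingCircle(c);r['headwhite']=(u,v,rad,ray("top",u,v,.07))
    c=blob((R-B>40)&(V<190)&(R<190),(290,165,345,215));(u,v),wh,a=cv2.minAreaRect(c);r['dish']=(u,v,wh,ray("top",u,v,.102))
    return r
E
python3 - <<'E'
from h import *
im=cv2.imread("pics/top0.png")[:,:,::-1].copy()
for k,v in measure(im).items(): print(k,v)
for u,v in [(276,185),(357,195),(320,150)]: print("grey",ray("top",u,v,.1))
cv2.imwrite("pics/crop.png",cv2.resize(cv2.imread("pics/top0.png")[130:260,240:380],None,fx=4,fy=4,interpolation=2))
E
```

```text
slip (441.0, 204.5, 17.327821731567383, array([ 0.5367609 , -0.36201388]))
red (310.8163841807909, 228.76271186440678, 56, array([0.46301432, 0.00662375]))
headwhite (315.5, 188.11402893066406, 29.459857940673828, array([ 0.57745037, -0.0042429 ]))
dish (315.5547790527344, 188.59837341308594, (31.07603645324707, 31.121076583862305), array([ 0.57383552, -0.00531439]))
grey [0.58243944 0.10409683]
grey [ 0.55789055 -0.11951628]
grey [ 0.68117439 -0.01592824]
```

View pics/crop.png

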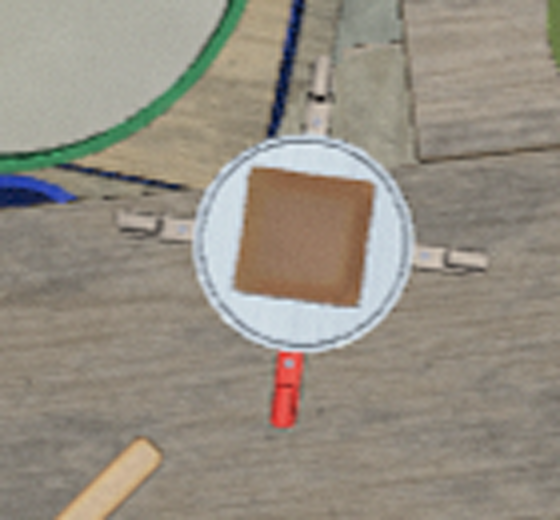

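>>> apply_moves --deltas '[{"fingers": 0, "delta_pos": [-30, 36, 0], "angular": [0, 0, -6]}, {"fingers": 0, "delta_pos": [-60, 73, 0], "angular": [0, 0, -12]}, {"fingers": 0, "delta_pos": [-90, 109, 0], "angular": [0, 0, -18]}, {"fingers": 0, "delta_pos": [-120, 145, 0], "angular": [0, 0, -24]}, {"fingers": 0, "delta_pos": [-150, 181, 0], "angular": [0, 0, -30]}, {"fingers": 0, "delta_pos": [-180, 218, 0], "angular": [0, 0, -36]}, {"fingers": 0, "delta_pos": [-210, 254, 0], "angular": [0, 0, -42]}, {"fingers": 0, "delta_pos": [-240, 290, 0], "angular": [0, 0, -48]}, {"fingers": 0, "delta_pos": [-270, 327, 0], "angular": [0, 0, -54]}, {"fingers": 0, "delta_pos": [-300, 363, 0], "angular": [0, 0, -60]}]'

```text
clock: 1.1
tool_pos: [0.4014, -0.1595, 0.2007]
orientation: [-180.0, 0.0, -95.5]
force: [1.9, 0.3, 0.4]
opening: 0.0132
gripper_force: 0.0
```

```bash
cat > g.py <<'E'
from h import *
from scipy.spatial.transform import Rotation as Ro
def to(tx,ty,tz):
    o=ctrl.get_obs();R=Ro.from_euler('xyz',o['orientation'],degrees=True).as_matrix()
    return o['clock'],o['tool_pos'].round(4),o['orientation'].round(1),o['force'].round(2),"delta mm",(R.T@(np.array([tx,ty,tz])-o['tool_pos'])*1000).round(1)
E
python3 -c "
from g import *
print(to(.457,.0385,.2))"
```

```text
(1.1, array([ 0.4014, -0.1595,  0.2007]), array([-180. ,    0. ,  -95.5]), array([1.89, 0.29, 0.39]), 'delta mm', array([-202.5,  -36.2,    0.8]))
```

>>> apply_moves --deltas '[{"fingers": 0, "delta_pos": [-40, -7, 0], "angular": [0, 0, 0]}, {"fingers": 0, "delta_pos": [-80, -14, 0], "angular": [0, 0, 0]}, {"fingers": 0, "delta_pos": [-120, -21, 0], "angular": [0, 0, 0]}, {"fingers": 0, "delta_pos": [-160, -28, 0], "angular": [0, 0, 0]}, {"fingers": 0, "delta_pos": [-190, -34, 0], "angular": [0, 0, 0]}, {"fingers": 0, "delta_pos": [-203, -36, 0], "angular": [0, 0, 0]}, {"fingers": 0, "delta_pos": [-203, -36, 20], "angular": [0, 0, 0]}, {"fingers": 0, "delta_pos": [-203, -36, 50], "angular": [0, 0, 0]}, {"fingers": 0, "delta_pos": [-203, -36, 75], "angular": [0, 0, 0]}, {"fingers": 0, "delta_pos": [-203, -36, 80], "angular": [0, 0, 0]}]'

```text
clock: 2.1
tool_pos: [0.4556, 0.0357, 0.1181]
orientation: [179.7, -0.1, -95.8]
force: [-0.4, -0.8, 0.7]
opening: 0.0006
gripper_force: 0.0
```

```bash
python3 -c "
from g import *
im=ctrl.snapshot('scene'); cv2.imwrite('pics/s1.png',cv2.resize(im[120:280,230:430,::-1],None,fx=4,fy=4))
w=ctrl.snapshot('wrist'); cv2.imwrite('pics/w1.png',w[:,:,::-1])
print(to(.457,.0385,.08))"
```

```text
(2.2, array([0.4573, 0.0363, 0.1203]), array([ 1.799e+02, -1.000e-01, -9.580e+01]), array([-0.04,  0.29,  0.11]), 'delta mm', array([-2.2,  0.5, 40.3]))
```

View pics/w1.png

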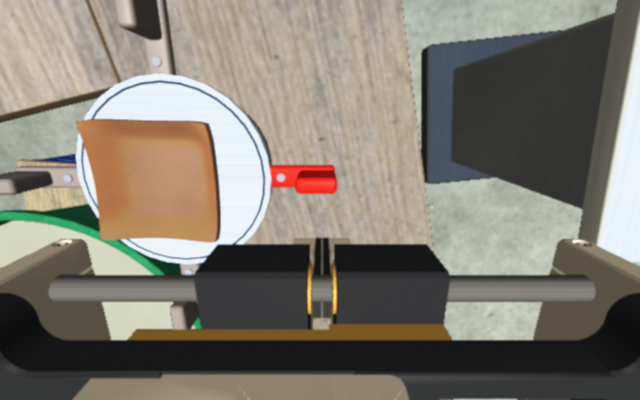

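>>> apply_moves --deltas '[{"fingers": 0, "delta_pos": [-2, 1, 15], "angular": [0, 0, 0]}, {"fingers": 0, "delta_pos": [-2, 1, 30], "angular": [0, 0, 0]}, {"fingers": 0, "delta_pos": [-2, 1, 38], "angular": [0, 0, 0]}, {"fingers": 0, "delta_pos": [-2, 1, 40], "angular": [0, 0, 0]}, {"fingers": 0, "delta_pos": [0, 1, 40], "angular": [0, 0, 0]}, {"fingers": 0, "delta_pos": [3, 1, 40], "angular": [0, 0, 0]}, {"fingers": 0, "delta_pos": [6, 1, 40], "angular": [0, 0, 0]}, {"fingers": 0, "delta_pos": [8, 1, 40], "angular": [0, 0, 0]}, {"fingers": 0, "delta_pos": [10, 1, 40], "angular": [0, 0, 0]}, {"fingers": 0, "delta_pos": [10, 1, 40], "angular": [0, 0, 0]}]'

```text
clock: 3.2
tool_pos: [0.4558, 0.0268, 0.0808]
orientation: [-180.0, 0.0, -95.8]
force: [-0.0, -0.2, -0.9]
opening: 0.0002
gripper_force: 0.0
```

```bash
cat > arc.py <<'E'
from g import *
C=np.array([.570,-.005])
def arc(C,phis):
    o=ctrl.get_obs();p=o['tool_pos'];R=Ro.from_euler('xyz',o['orientation'],degrees=True).as_matrix()
    v=p[:2]-C;print(o['clock'],p.round(4),o['orientation'].round(1),o['force'].round(1),'r',np.hypot(*v).round(4),'ang',np.degrees(np.arctan2(v[1],v[0])).round(1)%360)
    for f in phis:
        a=np.radians(f);q=C+np.array([[np.cos(a),-np.sin(a)],[np.sin(a),np.cos(a)]])@v
        print(f,(R.T@np.array([q[0]-p[0],q[1]-p[1],0])*1000).round(1))
E
python3 -c "
from arc import *
arc(C,range(2,31,2))"
```

```text
3.2 [0.4558 0.0268 0.0808] [-180.     0.   -95.8] [-0.  -0.2 -0.9] r 0.1186 ang 164.4
2 [ 4.1  0.6 -0. ]
4 [ 8.2  1.1 -0. ]
6 [12.3  1.5 -0. ]
8 [16.5  1.7 -0. ]
10 [20.6  1.7 -0. ]
12 [24.7  1.6 -0. ]
14 [28.9  1.4 -0. ]
16 [33.  1. -0.]
18 [37.1  0.5 -0. ]
20 [41.2 -0.2 -0. ]
22 [45.2 -1.  -0. ]
24 [49.3 -1.9 -0. ]
26 [53.3 -3.  -0. ]
28 [57.2 -4.2 -0. ]
30 [61.1 -5.6 -0. ]
```

>>> apply_moves --deltas '[{"fingers": 0, "delta_pos": [2, 0.3, 0], "angular": [0, 0, 0]}, {"fingers": 0, "delta_pos": [5, 0.7, 0], "angular": [0, 0, 0]}, {"fingers": 0, "delta_pos": [9, 1.1, 0], "angular": [0, 0, -2]}, {"fingers": 0, "delta_pos": [13, 1.5, 0], "angular": [0, 0, -4]}, {"fingers": 0, "delta_pos": [17, 1.7, 0], "angular": [0, 0, -6]}, {"fingers": 0, "delta_pos": [21, 1.7, 0], "angular": [0, 0, -8]}, {"fingers": 0, "delta_pos": [25, 1.6, 0], "angular": [0, 0, -10]}, {"fingers": 0, "delta_pos": [29, 1.4, 0], "angular": [0, 0, -12]}, {"fingers": 0, "delta_pos": [33, 1.0, 0], "angular": [0, 0, -14]}, {"fingers": 0, "delta_pos": [37, 0.5, 0], "angular": [0, 0, -16]}]'

```text
clock: 4.2
tool_pos: [0.4515, -0.01, 0.0806]
orientation: [180.0, -0.0, -79.7]
force: [-0.8, -0.4, -0.2]
opening: 0.0006
gripper_force: 0.0
```

```bash
python3 -c "
from arc import *
arc(C,range(3,31,3))
im=ctrl.snapshot('top');cv2.imwrite('pics/t1.png',im[:,:,::-1])
r=measure(im)['red'];print(r, np.degrees(np.arctan2(*(r[3]-C)[::-1]))%360)"
```

```text
4.2 [ 0.4515 -0.01    0.0806] [180.   -0.  -79.7] [-0.8 -0.4 -0.2] r 0.1186 ang 182.4
3 [6.2 0.7 0. ]
6 [12.4  1.1  0. ]
9 [18.6  1.1  0. ]
12 [24.8  0.8  0. ]
15 [31.   0.2  0. ]
18 [37.1 -0.7  0. ]
21 [43.2 -1.9  0. ]
24 [49.2 -3.5  0. ]
27 [55.1 -5.4  0. ]
30 [60.9 -7.6  0. ]Traceback (most recent call last):
  File "<string>", line 5, in <module>
    r=measure(im)['red'];print(r, np.degrees(np.arctan2(*(r[3]-C)[::-1]))%360)
      ~~~~~~~^^^^
  File "h.py", line 15, in measure
    c=blob((R>170)&(G<90)&(B<90),(230,110,420,290));M=cv2.moments(c);u,v=M['m10']/M['m00'],M['m01']/M['m00'];r['red']=(u,v,len(c),ray("top",u,v,.085))
  File "h.py", line 9, in blob
    c=max(cv2.findContours(k,cv2.RETR_EXTERNAL,cv2.CHAIN_APPROX_NONE)[0],key=cv2.contourArea);return c
ValueError: max() iterable argument is empty
```

```bash
cat > wr.py <<'E'
from arc import *
def wred():
    o=ctrl.get_obs();im=ctrl.snapshot('wrist');p=ctrl.camera_params('wrist')
    T=np.eye(4);T[:3,:3]=Ro.from_euler('xyz',o['orientation'],degrees=True).as_matrix();T[:3,3]=o['tool_pos'];T=T@np.array(p['mount'])
    R,G,B=[im[:,:,i].astype(int) for i in range(3)]
    c=blob((R>120)&(G<R/3)&(B<R/3),(0,0,640,400));(u,v),wh,a=cv2.minAreaRect(c)
    M=cv2.moments(c);u,v=M['m10']/M['m00'],M['m01']/M['m00']
    d=T[:3,:3]@np.array([(u-p["cx"])/p["fx"],-(v-p["cy"])/p["fy"],-1]);q=T[:3,3]+d*(.085-T[2,3])/d[2]
    print('wrist red px',round(u),round(v),wh,q[:2].round(4),'ang',np.degrees(np.arctan2(*(q[:2]-C)[::-1])).round(1)%360);return im
E
python3 -c "
from wr import *
im=wred();cv2.imwrite('pics/w2.png',im[:,:,::-1])"
```

```text
wrist red px 280 234 (60.869873046875, 23.995885848999023) [ 0.4788 -0.0078] ang 181.7
```

View pics/w2.png

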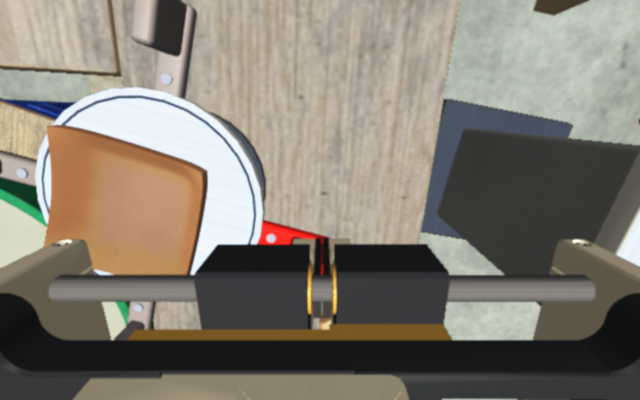

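Run:
```python
from wr import *
o=ctrl.get_obs();p=ctrl.camera_params('wrist');print({k:np.round(v,4).tolist() for k,v in p.items() if not isinstance(v,str)})
T=np.eye(4);T[:3,:3]=Ro.from_euler('xyz',o['orientation'],degrees=True).as_matrix();T[:3,3]=o['tool_pos'];T=T@np.array(p['mount'])
def proj(q):
    c=np.linalg.inv(T)@np.r_[q,1];return (p['cx']+p['fx']*c[0]/-c[2],p['cy']-p['fy']*c[1]/-c[2])
def back(u,v,z):
    d=T[:3,:3]@np.array([(u-p["cx"])/p["fx"],-(v-p["cy"])/p["fy"],-1]);return (T[:3,3]+d*(z-T[2,3])/d[2])[:2]
print('tcp',proj(o['tool_pos']),'C',proj([*C,.07]))
im=cv2.imread('pics/w2.png');S=im.max(2).astype(int)-im.min(2);m=(im.min(2)>190)&(S<40)
c=blob(m,(20,70,280,235));pts=cv2.convexHull(c)[:,0]
w=np.array([back(u,v,.07) for u,v in pts if u>37])
A=np.c_[2*w,np.ones(len(w))];s=np.linalg.lstsq(A,(w**2).sum(1),rcond=None)[0];r=np.sqrt(s[2]+s[0]**2+s[1]**2)
print('circle',s[:2],r)
# arm upper edge
for u,v in [(265,222),(322,237),(271,239)]: print(u,v,back(u,v,.069),back(u,v,.101))
for a in (174,178,182,186,190):
    e=np.array([np.cos(np.radians(a)),np.sin(np.radians(a))]);print(a,[np.round(proj([*(C+r0*e),z])) for r0,z in((.085,.069),(.1,.101),(.13,.101))])
```

```text
{'fx': 292.7395, 'fy': 292.7395, 'cx': 321.6107, 'cy': 202.4525, 'mount': [[0.0015, 0.956, 0.2933, 0.0796], [1.0, -0.0018, 0.0005, -0.0001], [0.001, 0.2933, -0.956, -0.1836], [0.0, 0.0, 0.0, 1.0]]}
tcp (np.float64(321.8775268719218), np.float64(235.21941475068488)) C (np.float64(153.5749875537931), np.float64(207.5743567724207))
circle [ 0.57038911 -0.01303499] 0.06526366846717474
265 222 [ 0.49225784 -0.00786064] [ 0.48791535 -0.02105758]
322 237 [ 0.4502273  -0.00374089] [ 0.45277277 -0.01761297]
271 239 [0.48634942 0.00445146] [ 0.4829752  -0.01076318]
174 [array([272., 238.]), array([287., 266.]), array([333., 278.])]
178 [array([274., 231.]), array([290., 256.]), array([337., 265.])]
182 [array([275., 224.]), array([291., 246.]), array([340., 252.])]
186 [array([276., 216.]), array([292., 235.]), array([342., 239.])]
190 [array([276., 208.]), array([293., 225.]), array([343., 225.])]
```

The wrist picture shows the red arm still near 174° although the finger has moved on. I'll check this from the scene camera.

Run:
```python
from wr import *
im=ctrl.snapshot('scene'); a=cv2.imread('pics/s1.png'); b=cv2.resize(im[120:280,230:430,::-1],None,fx=4,fy=4)
cv2.imwrite('pics/s2.png',cv2.resize(np.vstack([a[120:480,:480],b[120:480,:480]]),None,fx=.83,fy=.83))
print(ctrl.get_obs()['force'])
```

```text
[0.59578647 0.43426186 0.00229234]
```

View pics/s2.png

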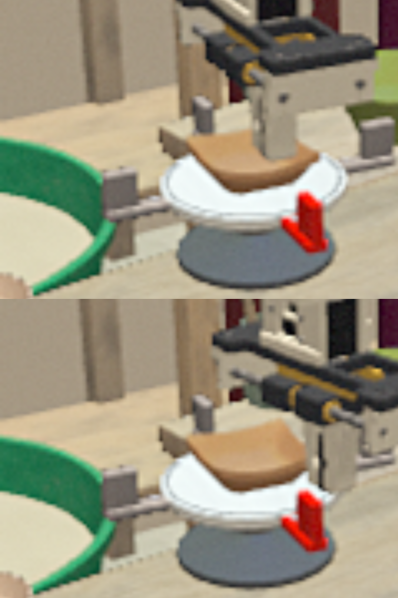

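Run:
```python
from wr import *
p=ctrl.camera_params('scene');T=np.array(p['cam_to_world'])
def proj(q):
    c=np.linalg.inv(T)@np.r_[q,1];return np.round((p['cx']+p['fx']*c[0]/-c[2],p['cy']-p['fy']*c[1]/-c[2],-c[2]),2)
for q in [(.457,.036,.12),(.4515,-.01,.081),(.4556,.007,.101),(.4556,.007,.06),(.57,-.005,.07)]: print(q,proj(q))
im=ctrl.snapshot('scene');R,G,B=[im[:,:,i].astype(int) for i in range(3)]
c=blob((R>150)&(G<80)&(B<80),(230,120,430,280));print(cv2.boundingRect(c))
print([ (n,ray('top',*uv,z)) for n,uv,z in [('tabtop',(311,235),.101)]])
# triangulate tab top: scene and top pixels
```

```text
(0.457, 0.036, 0.12) [312.22 204.04   1.13]
(0.4515, -0.01, 0.081) [329.48 214.73   1.16]
(0.4556, 0.007, 0.101) [322.76 208.55   1.15]
(0.4556, 0.007, 0.06) [323.07 223.08   1.16]
(0.57, -0.005, 0.07) [306.03 203.02   1.25]
(315, 208, 13, 18)
[('tabtop', array([0.44635135, 0.00525031]))]
```

Projecting the TCP into both views shows the fingertips about 19 mm above the stated TCP. The finger passed just over the tab, so I'll go back and push about 20 mm lower.

>>> apply_moves --deltas '[{"fingers": 0, "delta_pos": [0, 0, -10], "angular": [0, 0, 0]}, {"fingers": 0, "delta_pos": [-10, -3, -20], "angular": [0, 0, 4]}, {"fingers": 0, "delta_pos": [-25, -8, -20], "angular": [0, 0, 10]}, {"fingers": 0, "delta_pos": [-40, -12, -20], "angular": [0, 0, 16]}, {"fingers": 0, "delta_pos": [-44, -14, -20], "angular": [0, 0, 16]}, {"fingers": 0, "delta_pos": [-44, -14, -10], "angular": [0, 0, 16]}, {"fingers": 0, "delta_pos": [-44, -14, 5], "angular": [0, 0, 16]}, {"fingers": 0, "delta_pos": [-44, -14, 15], "angular": [0, 0, 16]}, {"fingers": 0, "delta_pos": [-44, -14, 19], "angular": [0, 0, 16]}, {"fingers": 0, "delta_pos": [-44, -14, 19], "angular": [0, 0, 16]}]'

```text
clock: 5.4
tool_pos: [0.4571, 0.0356, 0.061]
orientation: [179.9, -0.1, -95.8]
force: [0.6, -0.0, 0.2]
opening: 0.0005
gripper_force: 0.0
```

Run:
```python
from wr import *
print(ctrl.hold_point_z)
arc(C,range(3,31,3))
im=ctrl.snapshot('scene');cv2.imwrite('pics/s3.png',cv2.resize(im[160:240,270:370,::-1],None,fx=6,fy=6,interpolation=2))
```

```text
0.0188
5.4 [0.4571 0.0356 0.061 ] [ 1.799e+02 -1.000e-01 -9.580e+01] [ 0.6 -0.   0.2] r 0.12 ang 160.2
3 [6.1 1.4 0. ]
6 [12.3  2.4  0. ]
9 [18.6  3.1  0. ]
12 [24.8  3.5  0. ]
15 [31.1  3.5  0. ]
18 [37.4  3.3  0. ]
21 [43.6  2.7  0. ]
24 [49.9  1.7  0.1]
27 [56.   0.5  0.1]
30 [62.1 -1.1  0.1]
```

View pics/s3.png

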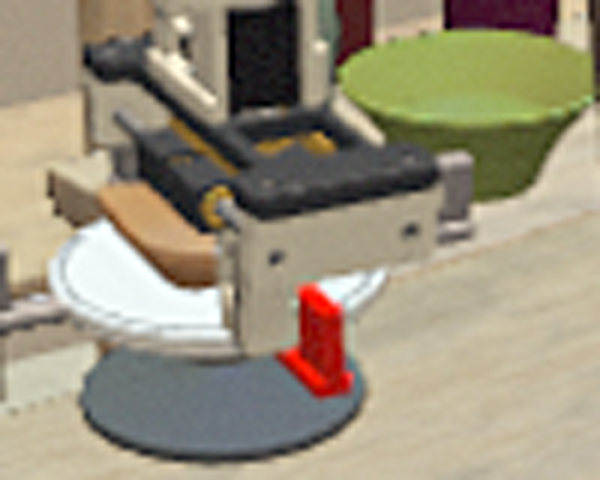

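>>> apply_moves --deltas '[{"fingers": 0, "delta_pos": [4, 1, 0], "angular": [0, 0, 0]}, {"fingers": 0, "delta_pos": [8, 1.8, 0], "angular": [0, 0, 0]}, {"fingers": 0, "delta_pos": [11, 2.3, 0], "angular": [0, 0, 0]}, {"fingers": 0, "delta_pos": [14, 2.6, 0], "angular": [0, 0, -1]}, {"fingers": 0, "delta_pos": [17, 3, 0], "angular": [0, 0, -2.5]}, {"fingers": 0, "delta_pos": [20, 3.2, 0], "angular": [0, 0, -4]}, {"fingers": 0, "delta_pos": [24, 3.5, 0], "angular": [0, 0, -6]}, {"fingers": 0, "delta_pos": [28, 3.5, 0], "angular": [0, 0, -8]}, {"fingers": 0, "delta_pos": [31, 3.5, 0], "angular": [0, 0, -9.5]}, {"fingers": 0, "delta_pos": [31, 3.5, 0], "angular": [0, 0, -9.5]}]'

```text
clock: 6.45
tool_pos: [0.4509, 0.0053, 0.0618]
orientation: [-180.0, 0.0, -86.2]
force: [-0.5, -1.2, -0.1]
opening: 0.0004
gripper_force: 0.0
```

Run:
```python
from wr import *
arc(C,range(3,31,3))
im=wred();cv2.imwrite('pics/w3.png',im[:,:,::-1])
im=ctrl.snapshot('scene');R,G,B=[im[:,:,i].astype(int) for i in range(3)]
c=blob((R>150)&(G<80)&(B<80),(230,120,430,280));print(cv2.boundingRect(c))
```

```text
6.45 [0.4509 0.0053 0.0618] [-180.     0.   -86.2] [-0.5 -1.2 -0.1] r 0.1195 ang 175.1
3 [ 6.2  0.8 -0. ]
6 [12.4  1.2 -0. ]
9 [18.7  1.4 -0. ]
12 [25.   1.2 -0. ]
15 [31.2  0.7 -0. ]
18 [37.4 -0.2 -0. ]
21 [43.5 -1.4 -0. ]
24 [49.6 -2.9 -0. ]
27 [55.6 -4.7 -0. ]
30 [61.5 -6.8 -0. ]
wrist red px 301 218 (84.54716491699219, 43.28191375732422) [ 0.4645 -0.0148] ang 185.3
(319, 209, 16, 15)
```

>>> apply_moves --deltas '[{"fingers": 0, "delta_pos": [3.1, 0.5, 0], "angular": [0, 0, -1.5]}, {"fingers": 0, "delta_pos": [9.3, 1.1, 0], "angular": [0, 0, -4.5]}, {"fingers": 0, "delta_pos": [15.6, 1.4, 0], "angular": [0, 0, -7.5]}, {"fingers": 0, "delta_pos": [21.8, 1.4, 0], "angular": [0, 0, -10.5]}, {"fingers": 0, "delta_pos": [28.1, 1, 0], "angular": [0, 0, -13.5]}, {"fingers": 0, "delta_pos": [34.3, 0.3, 0], "angular": [0, 0, -16.5]}, {"fingers": 0, "delta_pos": [40.5, -0.8, 0], "angular": [0, 0, -19.5]}, {"fingers": 0, "delta_pos": [46.6, -2.1, 0], "angular": [0, 0, -22.5]}, {"fingers": 0, "delta_pos": [52.6, -3.8, 0], "angular": [0, 0, -25.5]}, {"fingers": 0, "delta_pos": [57.6, -5.4, 0], "angular": [0, 0, -28]}]'

```text
clock: 7.55
tool_pos: [0.4599, -0.0517, 0.0616]
orientation: [180.0, 0.0, -58.2]
force: [-1.2, 1.3, 0.9]
opening: 0.0004
gripper_force: 0.4
```

Run:
```python
from wr import *
arc(C,range(3,31,3))
im=wred();cv2.imwrite('pics/w4.png',im[:,:,::-1])
```

```text
7.55 [ 0.4599 -0.0517  0.0616] [180.    0.  -58.2] [-1.2  1.3  0.9] r 0.1196 ang 203.0
3 [ 6.2  0.8 -0. ]
6 [12.5  1.3 -0. ]
9 [18.7  1.4 -0. ]
12 [25.   1.2 -0. ]
15 [31.2  0.7 -0. ]
18 [37.4 -0.1 -0. ]
21 [43.6 -1.3 -0. ]
24 [49.6 -2.8 -0. ]
27 [55.6 -4.6 -0. ]
30 [61.5 -6.7 -0. ]
wrist red px 302 218 (84.6762466430664, 44.1336669921875) [ 0.4808 -0.0634] ang 213.2
```

View pics/w4.png

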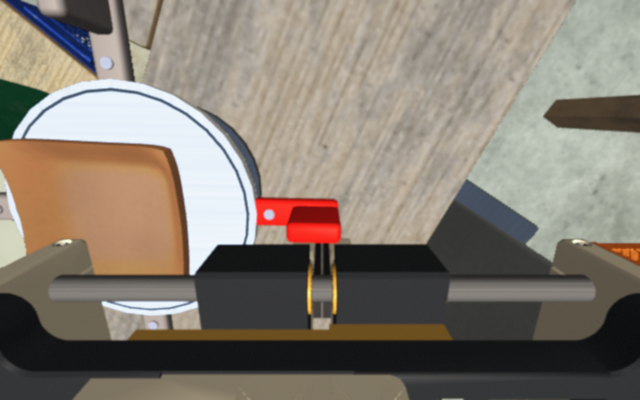

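>>> apply_moves --deltas '[{"fingers": 0, "delta_pos": [3.1, 0.5, 0], "angular": [0, 0, -1.5]}, {"fingers": 0, "delta_pos": [9.3, 1.1, 0], "angular": [0, 0, -4.5]}, {"fingers": 0, "delta_pos": [15.6, 1.4, 0], "angular": [0, 0, -7.5]}, {"fingers": 0, "delta_pos": [21.8, 1.4, 0], "angular": [0, 0, -10.5]}, {"fingers": 0, "delta_pos": [28.1, 1, 0], "angular": [0, 0, -13.5]}, {"fingers": 0, "delta_pos": [34.3, 0.3, 0], "angular": [0, 0, -16.5]}, {"fingers": 0, "delta_pos": [40.5, -0.8, 0], "angular": [0, 0, -19.5]}, {"fingers": 0, "delta_pos": [46.6, -2.1, 0], "angular": [0, 0, -22.5]}, {"fingers": 0, "delta_pos": [52.6, -3.8, 0], "angular": [0, 0, -25.5]}, {"fingers": 0, "delta_pos": [57.6, -5.4, 0], "angular": [0, 0, -28]}]'

```text
clock: 8.6
tool_pos: [0.4947, -0.0978, 0.0615]
orientation: [180.0, 0.0, -30.2]
force: [-1.3, 0.5, 0.0]
opening: 0.0005
gripper_force: 0.4
```

Run:
```python
from wr import *
arc(C,[3,6,9,12,15,18,20,22,24,26])
im=wred()
```

```text
8.6 [ 0.4947 -0.0978  0.0615] [180.    0.  -30.2] [-1.3  0.5  0. ] r 0.1195 ang 230.9
3 [ 6.2  0.8 -0. ]
6 [12.4  1.3 -0. ]
9 [18.7  1.4 -0. ]
12 [25.   1.2 -0. ]
15 [31.2  0.7 -0. ]
18 [37.4 -0.1 -0. ]
20 [41.5 -0.8 -0. ]
22 [45.6 -1.7 -0. ]
24 [49.6 -2.8 -0. ]
26 [53.6 -3.9 -0. ]
wrist red px 300 220 (84.90450286865234, 44.15414810180664) [ 0.5186 -0.0969] ang 240.8
```

>>> apply_moves --deltas '[{"fingers": 0, "delta_pos": [3.1, 0.5, 0], "angular": [0, 0, -1.5]}, {"fingers": 0, "delta_pos": [9.3, 1.1, 0], "angular": [0, 0, -4.5]}, {"fingers": 0, "delta_pos": [15.6, 1.4, 0], "angular": [0, 0, -7.5]}, {"fingers": 0, "delta_pos": [21.8, 1.4, 0], "angular": [0, 0, -10.5]}, {"fingers": 0, "delta_pos": [28.1, 1, 0], "angular": [0, 0, -13.5]}, {"fingers": 0, "delta_pos": [34.3, 0.3, 0], "angular": [0, 0, -16.5]}, {"fingers": 0, "delta_pos": [40.5, -0.8, 0], "angular": [0, 0, -19.5]}, {"fingers": 0, "delta_pos": [45.6, -1.7, 0], "angular": [0, 0, -22]}, {"fingers": 0, "delta_pos": [48.6, -2.5, 0], "angular": [0, 0, -23.5]}, {"fingers": 0, "delta_pos": [48.6, -2.5, 0], "angular": [0, 0, -23.5]}]'

```text
clock: 9.65
tool_pos: [0.5385, -0.1199, 0.0616]
orientation: [180.0, -0.0, -6.8]
force: [0.2, -0.5, -0.2]
opening: 0.0002
gripper_force: 0.0
```

>>> apply_moves --deltas '[{"fingers": 0, "delta_pos": [-5, 0, 0], "angular": [0, 0, 0]}, {"fingers": 0, "delta_pos": [-15, 0, 0], "angular": [0, 0, 0]}, {"fingers": 0, "delta_pos": [-25, 0, 0], "angular": [0, 0, 0]}, {"fingers": 0, "delta_pos": [-25, 0, -30], "angular": [0, 0, 0]}, {"fingers": 0, "delta_pos": [-25, 0, -70], "angular": [0, 0, 0]}, {"fingers": 0, "delta_pos": [-25, 0, -110], "angular": [0, 0, 0]}, {"fingers": 0, "delta_pos": [-65, 30, -120], "angular": [0, 0, 0]}, {"fingers": 0, "delta_pos": [-100, 50, -120], "angular": [0, 0, 0]}, {"fingers": 0, "delta_pos": [-120, 55, -120], "angular": [0, 0, 0]}, {"fingers": 0, "delta_pos": [-120, 55, -120], "angular": [0, 0, 0]}]'

```text
clock: 10.65
tool_pos: [0.4092, -0.1608, 0.1821]
orientation: [-180.0, -0.1, -6.9]
force: [0.2, 1.0, 1.1]
opening: 0.0002
gripper_force: 0.0
```

Run:
```python
from wr import *
o=ctrl.get_obs();print(o['clock'],o['tool_pos'].round(3),o['force'].round(1))
w=ctrl.snapshot('wrist');cv2.imwrite('pics/w5.png',w[:,:,::-1])
im=ctrl.snapshot('top');cv2.imwrite('pics/t5.png',im[:,:,::-1])
cv2.imwrite('pics/t5c.png',cv2.resize(im[120:270,280:480,::-1],None,fx=4,fy=4,interpolation=2))
```

```text
10.65 [ 0.409 -0.161  0.182] [0.2 1.  1.1]
```

View pics/t5c.png

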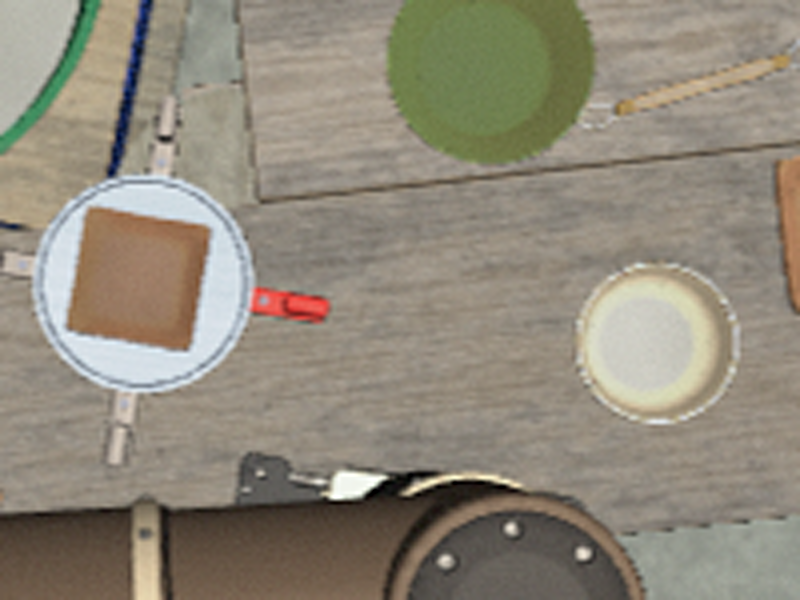

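The top view shows the head centred at crop (143,284), the red arm's screw at (264,300) and tab at (310,308), and the slip bowl's rim centred at (658,343).

Run:
```python
from wr import *
q=lambda x,y,z: ray('top',280+x/4,120+y/4,z)
c=q(143.5,284,.07);b=q(658,343,.053);s=q(264,300,.069);t=q(310,308,.101)
im=cv2.imread('pics/t5.png')[:,:,::-1].copy();print(measure(im)['red'])
print(c,b,s,t)
for n,p in (('screw',s),('tab',t),('mask',measure(im)['red'][3]),('bowl',b)):
    d=p-c;print(n,np.degrees(np.arctan2(d[1],d[0]))%360)
g1=q(167,102,.101);g2=q(118,445,.101);d=g2-g1;print('grey pair dir+90',(np.degrees(np.arctan2(d[1],d[0]))+90)%360,(g1+g2)/2)
print('miss mm for 1deg',np.hypot(*(b-c))*17.45)
```

```text
(354.5833333333333, 195.66666666666666, 68, array([ 0.55678642, -0.11384555]))
[ 0.5692949  -0.00542708] [ 0.53334015 -0.37194594] [ 0.5592138  -0.09063115] [ 0.55235129 -0.12087787]
screw 263.2523026496245
tab 261.65084890853274
mask 263.4187575276003
bowl 264.3973280116426
grey pair dir+90 262.7574286555671 [ 0.57506789 -0.00553941]
miss mm for 1deg 6.426454320084797
```

The arm points about 263.2° and the bowl lies at 264.4°. That is a miss of about 8 mm against 35 mm allowed, so I'm handing it in.

```bash
python3 -c "
from plant import ctrl
print(ctrl.close_job())"
```

```text
the job is handed in; nothing more can be done
None
```

I turned the wheel until the red arm's line passed within about 1 cm of the slip bowl's centre (35 mm allowed), backed the gripper clear and handed the job in at about 11 s of 51 s; no verdict was returned.

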